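# Test the plug-in valves on the counter tester

### The arm

A 6-joint arm with a two-finger parallel gripper is mounted at the origin on the work surface. World frame = base frame: x ahead of the robot, y to its left, z up, the work surface at z = 0. Lengths are in m, angles in degrees, forces in N, time in s.
With the tool pointing down it reaches from about 0.3 to 0.75 m from the base axis. Payload 8.5 kg.
Tool frame: the origin (TCP) lies midway between the tips of the shut fingers; the grasp point (between the pads) lies 19 mm behind it; z points along the fingers, y is the line along which they close (so a half turn about z gives the same grasp; the last joint's range is limited). The gripper opens to 85 mm and grips with 20 to 120 N. Pads are 22 mm wide; open, the fingers measure 114 mm over their backs; the gripper's body (76 mm by 85 mm) begins 54 mm behind the grasp point. The pads swing forward as they close: fully open they stand 13 mm farther back than shut.
Start: joints at [58.596, 21.807, 74.336, -0, 83.858, -12.336], TCP at [0.18, 0.52, 0.231] pointing down, gripper open.
Joint ranges: [-178.18, 178.18], [-50.72, 133.34], [12.68, 142.11], [-81.47, 261.47], [9.98, 163.14], [-165.26, 165.26]. Speed limits (degrees/s): [136.94, 136.94, 180, 180, 180, 180].

### API

Orientations are given as a 3x3 rotation matrix whose columns are the frame's x, y, z axes.
In Python, from rig import observe, optics, order, spotter gives the robot as it stands.
- The arm moves only by the tool move_arm, never from a script. Its argument "series" is text: rows parted by semicolons, each of 5 numbers parted by spaces: the shift along the tool's x, y, z in cm, then the turn about the tool's z in degrees, then the opening, from -1 (shut) to 1 (fully open). A call has 1 to 8 rows; each row is the pose to reach, as a shift and turn from the pose commanded when the call began, along the tool's axes at that moment; what a row does not reach only later rows make up. A row lasts 1/8 s, in which the tool goes at most 62.5 mm and 10.7 degrees, less where a joint would pass 70% of its speed; a pose out of reach is approached as far as the arm can. A call with a gripper value outside its range is refused whole. The fingers move at their own pace and stop on an object; "force" is the grip in N (left out, the last holds). Time passes only in rows, so rows that repeat a pose let the fingers close. It gives the time, the measured TCP pose, the force, the opening and the grip force at its end, in the units of the state.
- observe(): the state, without advancing time (a new reading comes with each control period).
- optics.get_image(name): name is "scene" or "top" or "wrist"; returns a dict with "pixels" (384x512x3 uint8, blue, green, red), "camera_matrix" (3x3 intrinsics, pixels), "dist" ([k1, k2, p1, p2, k3] as OpenCV has them; the pictures are not rectified), "rvec" (rotation vector, rad) and "tvec" (3), from world to camera coordinates, as OpenCV has them. Camera axes: x right, y down, z forward; pixel columns grow to the right and rows downward; lengths in m; the calibration is good to about 2 mm. A picture is of the moment at which its call begins. There is no depth.
- order.close_job(): hands the job in; it is judged then, once.
Trained networks look in the newest picture that a camera, given by its name, has taken for a name from the list of things; names that differ only in an ending like _2 or _b are one class to them, and where a whole thing is asked for, a point or a joint stands for the part that bears it (a point fixed in the world has none). Each returns a list of dicts, best first, with "score" (0 to 1); they miss things now and then, are a little off and sometimes report something else, mostly with a low value. They report only what shows in the picture. A call takes as long as a camera call. They do not tell look-alikes from the thing itself.
- spotter.find_in(thing, camera): "point" ([x, y, z] in m, in world coordinates, good to about 4 mm: the middle of the surface that is visible of it).
- spotter.cut_out(thing, camera): "pixels" (384x512 bool, what is visible of it).
- spotter.mark_of(thing, camera): "point" ([x, y, z] in m, in world coordinates, good to about 4 mm: a listed point, or the origin of a listed thing).
The state is a dict: "time_s": time; "q": joint angles; "qvel": joint speeds; "joint_efforts": joint torques, N m; "position": TCP position; "tool_rot": TCP orientation; "ft_force": force on the tool from outside, world axes, zero at the start; "wrist_torque": the same for the moment, N m; "grip_width": finger opening in m; "gripper_force": force on a finger pad.
Only numpy, scipy, OpenCV 4.12 (cv2) and the standard library are available. Lean on these libraries where they do the work, as an engineer would, in place of code of your own. Each camera call takes 0.05 s, during which the arm holds its last target. There are 200 camera calls.

### The job

Plug every valve module lying on the counter fully home into the sockets of the aluminium test block, then, with all of them plugged in, press the keys one at a time in this order: green, yellow, blue, and green again; never press the red key. Then, with the modules still plugged in, turn the pressure knob fully anticlockwise to its stop, and only after that pull out all the modules and put them in the red bin.

Things in the scene. Friction and masses are not known exactly. Their poses are not given: they have to be found in the camera images.
- block: fixed aluminium socket block, 64 x 224 x 24 mm high, long side along its y axis; origin at the centre of its underside; three equal rectangular sockets in its top face, 70 mm apart along y
- block_hole0 (a point): centre of the mouth of socket 0, in the top face of the block; axes as the block's. The socket is 37 mm along x and 51 mm along y, with a 2 mm chamfer, 16 mm deep, flat floor. Any valve module fits any socket, either way round, its long side along the block's y axis
- block_hole1 (a point): centre of the mouth of socket 1, in the top face of the block; axes as the block's. The socket is 37 mm along x and 51 mm along y, with a 2 mm chamfer, 16 mm deep, flat floor. Any valve module fits any socket, either way round, its long side along the block's y axis
- block_hole2 (a point): centre of the mouth of socket 2, in the top face of the block; axes as the block's. The socket is 37 mm along x and 51 mm along y, with a 2 mm chamfer, 16 mm deep, flat floor. Any valve module fits any socket, either way round, its long side along the block's y axis
- valve1: loose plug-in valve module (two or three, all alike), 0.15 kg: bare aluminium foot 48 x 34 x 18 mm, black body 46 x 32 mm above it up to 50 mm, two round blue collars on top up to 56 mm; origin at the centre of its underside, x along its 48 mm side, z up; fully home the origin lies 16 mm below the socket's mouth, and the black body can be gripped across its 32 mm width above the block
- valve2: loose plug-in valve module (two or three, all alike), 0.15 kg: bare aluminium foot 48 x 34 x 18 mm, black body 46 x 32 mm above it up to 50 mm, two round blue collars on top up to 56 mm; origin at the centre of its underside, x along its 48 mm side, z up; fully home the origin lies 16 mm below the socket's mouth, and the black body can be gripped across its 32 mm width above the block
- valve3: loose plug-in valve module (two or three, all alike), 0.15 kg: bare aluminium foot 48 x 34 x 18 mm, black body 46 x 32 mm above it up to 50 mm, two round blue collars on top up to 56 mm; origin at the centre of its underside, x along its 48 mm side, z up; fully home the origin lies 16 mm below the socket's mouth, and the black body can be gripped across its 32 mm width above the block
- panel: fixed grey key panel, 124 x 124 x 25 mm high; origin at the centre of its underside; four round spring keys stand on it in a square 58 mm apart, which colour is where varies
- key_green_top (a point): centre of the top face of the green key (pressed first and again last): cap 28 mm across in a black collar 44 mm across, top face 48 mm above the table when released; moves down with the key
- key_green (a joint): travel of the green key in m: 0 released, 0.007 fully down; it starts to move at 1.5 N, 5 N press it fully down, and it springs back
- key_yellow_top (a point): centre of the top face of the yellow key (pressed second): cap 28 mm across in a black collar 44 mm across, top face 48 mm above the table when released; moves down with the key
- key_yellow (a joint): travel of the yellow key in m: 0 released, 0.007 fully down; it starts to move at 1.5 N, 5 N press it fully down, and it springs back
- key_blue_top (a point): centre of the top face of the blue key (pressed third): cap 28 mm across in a black collar 44 mm across, top face 48 mm above the table when released; moves down with the key
- key_blue (a joint): travel of the blue key in m: 0 released, 0.007 fully down; it starts to move at 1.5 N, 5 N press it fully down, and it springs back
- key_red_top (a point): centre of the top face of the red key (emergency key, not to be pressed): cap 28 mm across in a black collar 44 mm across, top face 48 mm above the table when released; moves down with the key
- key_red (a joint): travel of the red key in m: 0 released, 0.007 fully down; it starts to move at 1.5 N, 5 N press it fully down, and it springs back
- regulator: fixed blue regulator block, 80 x 80 x 20 mm high, a small round gauge on its +x side; origin at the centre of its underside; the pressure knob is on its top
- knob_grip (a point): point on the vertical axis of the black pressure knob, 57 mm above the table, at the height to grip its bar. The bar is 42 mm long along this point's x axis (turns with the knob), 14 mm thick, its top 64 mm and its foot disc (44 mm across) 34 mm above the table
- knob (a joint): angle of the pressure knob in rad: 0 is the stop fully anticlockwise seen from above (no pressure); it grows clockwise, up to 2.4; stays where it is left, turned by about 0.04 N m
- bin: fixed red open bin, 160 x 240 x 60 mm high, walls and floor 4 mm; origin at the centre of its underside, long side along its y axis
Things that resemble listed ones, but are neither listed nor needed, are in the scene too. Several things look just like the block: the one meant starts farthest from the robot's base.

How it is judged:
By the outcome, as a careful person would: the job done as asked, in the order asked, and still so for the second after the job is handed in, with the robot touching nothing.
Of valve1, valve2, valve3 only 2 to 3 are there at a start; the rules pass over those that are not, and their reading is None.
At some moment in a run one of valve1, valve2, valve3 may be knocked a few centimetres aside while the robot is not near it.
Once in a run the grip may slacken for a moment while it holds something.
It also fails if it takes over 210 s, if anything falls off the work surface, if the arm or the gripper's body presses on something with over 40 N, if the wrist force passes 120 N, or if a joint passes its speed limit or range.

## Working session

There is one attempt and no reset: what is moved stays moved. The work goes in short steps, Python scripts to look and compute and a tool call to move; the robot and the scene stay as the last step left them, time stands still between calls to the robot, and variables do not carry over. Pictures are saved under pics/ and viewed, at most 14 in all, crops included, and the job is handed in when it is done.

Besides the shell and the picture viewer there is one more tool, called as name(argument=value, ...), one argument or row to a line, values as JSON. move_arm: Moves the arm, as the interface text tells. Its arguments: {"type":"object","properties":{"series":{"type":"string"},"force":{"type":"number"}},"required":["series"]}

```bash
ls; mkdir -p pics; cat > h.py <<'E'
import numpy as np, cv2
from rig import observe, optics, order, spotter
def snap(cam, name, crop=None, scale=1.5):
    d=optics.get_image(cam); p=d["pixels"]
    if crop: a,b,c,e=crop; p=p[b:e,a:c]
    cv2.imwrite(f"pics/{name}.png", cv2.resize(p,None,fx=scale,fy=scale,interpolation=cv2.INTER_CUBIC)); return d
def proj(d,P):
    return cv2.projectPoints(np.array(P,float).reshape(-1,3),np.array(d["rvec"],float),np.array(d["tvec"],float),np.array(d["camera_matrix"]),np.array(d["dist"]))[0].reshape(-1,2)
def back(d,uv,z):
    K=np.array(d["camera_matrix"]);R=cv2.Rodrigues(np.array(d["rvec"],float))[0];t=np.array(d["tvec"],float).reshape(3)
    n=cv2.undistortPoints(np.array(uv,float).reshape(-1,1,2),K,np.array(d["dist"])).reshape(-1,2)
    C=-R.T@t; r=np.c_[n,np.ones(len(n))]@R
    return C+r*((z-C[2])/r[:,2])[:,None]
def st():
    s=observe(); return s["time_s"],np.round(s["position"],4),np.round(s["tool_rot"],3).tolist(),s["grip_width"],s["q"]
E
python3 - <<'E'
from h import *
print(st())
for c in ("top","scene"):
    d=snap(c,c+"0")
    for t in ("block","valve1","panel","key_green_top","key_yellow_top","key_blue_top","key_red_top","regulator","knob_grip","bin"):
        for r in spotter.mark_of(t,c): 
            if r["score"]>.2: print(c,t,round(r["score"],2),np.round(r["point"],3),np.round(proj(d,r["point"])[0]))
print(st()[0])
E
```

```text
pics
(0.0, array([0.1795, 0.5196, 0.2307]), [[-0.945, 0.327, -0.001], [0.327, 0.945, -0.001], [0.0, -0.001, -1.0]], 0.08542335983459697, array([ 5.85951848e+01,  2.18420731e+01,  7.43836774e+01,  6.20573398e-04,
        8.38591944e+01, -1.23369200e+01]))
top block 0.9 [ 0.2   -0.344  0.001] [365. 252.]
top block 0.61 [ 0.626  0.024 -0.002] [248. 120.]
top valve1 0.54 [ 0.468 -0.138  0.001] [300. 168.]
top valve1 0.53 [ 0.472 -0.002  0.001] [257. 167.]
top panel 0.56 [ 0.477 -0.296 -0.001] [349. 165.]
top panel 0.32 [ 0.637 -0.05   0.027] [272. 114.]
top key_green_top 0.44 [ 0.503 -0.267  0.048] [344. 155.]
top key_yellow_top 0.6 [ 0.507 -0.326  0.052] [363. 154.]
top key_blue_top 0.6 [ 0.445 -0.266  0.049] [344. 174.]
top key_red_top 0.5 [0.632 0.023 0.023] [249. 116.]
top key_red_top 0.47 [ 0.444 -0.324  0.043] [362. 175.]
top regulator 0.88 [ 0.635 -0.222  0.006] [325. 116.]
top knob_grip 0.43 [ 0.633 -0.218  0.054] [327. 113.]
top bin 0.83 [ 0.543  0.352 -0.003] [147. 147.]
top bin 0.7 [ 0.626  0.022 -0.002] [249. 120.]
top bin 0.28 [ 0.446 -0.319  0.048] [361. 174.]
scene block 0
[... 275 characters left out ...]
97  0.001] [176. 273.]
scene key_green_top 0.67 [ 0.504 -0.322  0.045] [170. 276.]
scene key_green_top 0.46 [ 0.502 -0.266  0.046] [189. 265.]
scene key_green_top 0.4 [0.617 0.092 0.023] [320. 236.]
scene key_yellow_top 0.42 [ 0.504 -0.324  0.048] [169. 276.]
scene key_blue_top 0.73 [ 0.636 -0.222  0.   ] [231. 302.]
scene key_blue_top 0.48 [ 0.447 -0.266  0.05 ] [179. 250.]
scene key_red_top 0.38 [ 0.443 -0.324  0.053] [159. 259.]
scene regulator 0.62 [ 0.634 -0.22   0.001] [231. 301.]
scene regulator 0.4 [ 0.472 -0.296 -0.001] [176. 272.]
scene bin 0.56 [ 0.541  0.346 -0.001] [363. 189.]
scene bin 0.45 [ 0.627  0.023 -0.   ] [302. 255.]
scene bin 0.44 [ 0.471 -0.298  0.002] [175. 272.]
1.1
```

View pics/top0.png

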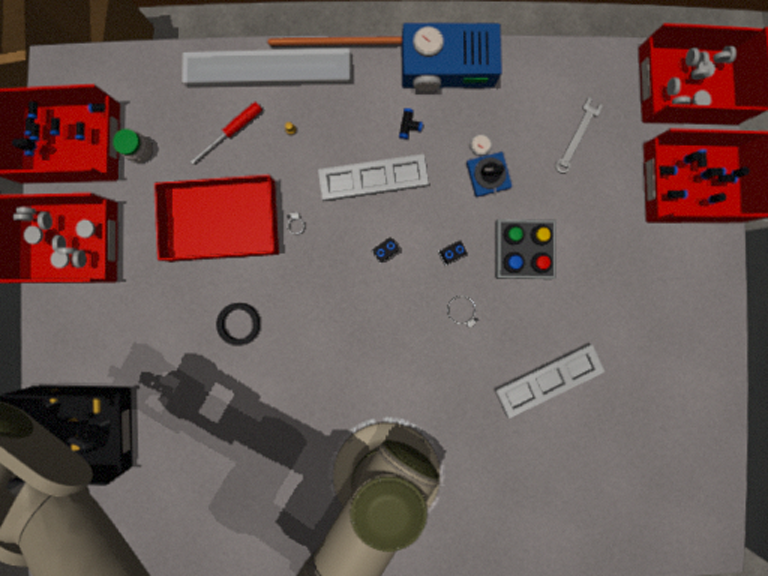

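View pics/scene0.png

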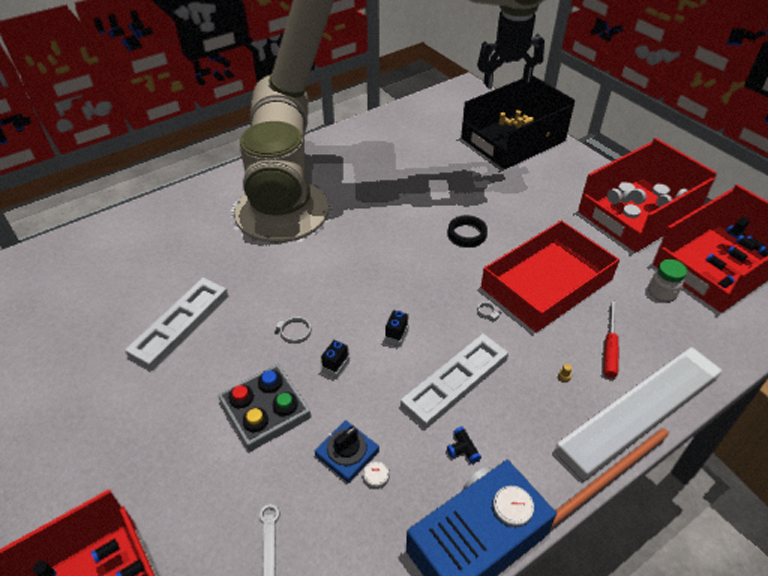

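Two look-alike blocks: the far one at top (248,120), 0.63 m from the base, and the near one at (365,252), 0.39 m. The far one is meant. Two valves lie on the counter, at (257,167) and (300,168). The black tee at (273,82) is a distractor. The only empty open red bin on the table is at (147,147).

```bash
cat >> h.py <<'E'
def yawdeg(R): R=np.array(R); return np.degrees(np.arctan2(R[1,1],R[0,1]))  # world yaw of tool y
def go(p,yaw=None,s=None):
    """shift in tool axes (cm) and turn to reach world TCP p with tool-y along yaw (mod 180)"""
    s=s or observe(); R=np.array(s["tool_rot"]); d=R.T@(np.array(p)-s["position"])*100
    t=0 if yaw is None else -((yaw-yawdeg(R)+90)%180-90)
    return np.round(d,2), round(t,1)
def rect(thing,cam,z,near,d=None):
    """oriented rectangle (world) of mask whose centre is nearest to near"""
    d=d or optics.get_image(cam); best=None
    for r in spotter.cut_out(thing,cam):
        c=cv2.findContours(r["pixels"].astype(np.uint8),0,1)[0]
        if not c: continue
        c=max(c,key=cv2.contourArea).reshape(-1,2)
        if len(c)<5: continue
        W=back(d,c,z)[:,:2]; q=cv2.minAreaRect((W*1000).astype(np.float32)); b=cv2.boxPoints(q)/1000
        e=np.array([b[1]-b[0],b[2]-b[1]]);L=np.linalg.norm(e,axis=1);l=e[L.argmax()]
        o=(b.mean(0),L,np.degrees(np.arctan2(l[1],l[0]))%180,r["score"]); dist=np.hypot(*(o[0]-near[:2]))
        if best is None or dist<best[0]: best=(dist,o)
    return best and best[1]
E
python3 - <<'E'
from h import *
d=optics.get_image("top")
for t,z,n in (("block",.024,(.627,.023)),("valve1",.05,(.468,-.14)),("valve1",.05,(.472,0)),("bin",.06,(.543,.35)),("panel",.025,(.477,-.296)),("regulator",.02,(.635,-.22)),("knob_grip",.06,(.633,-.218))):
    print(t,rect(t,"top",z,n,d))
print(yawdeg(observe()["tool_rot"]),go((.47,-.06,.40),90))
E
```

```text
block (array([0.6252005 , 0.02430279], dtype=float32), array([0.2235629, 0.0700401], dtype=float32), np.float32(97.536476), 0.8)
valve1 (array([ 0.46554366, -0.13514788], dtype=float32), array([0.04933724, 0.02998419], dtype=float32), np.float32(116.042404), 0.51)
valve1 (array([ 0.47110668, -0.00108288], dtype=float32), array([0.0495567 , 0.03660677], dtype=float32), np.float32(134.50009), 0.68)
bin (array([0.5387893 , 0.34463298], dtype=float32), array([0.25022295, 0.16449817], dtype=float32), np.float32(93.20733), 0.85)
panel (array([ 0.47527272, -0.29495022], dtype=float32), array([0.1255675 , 0.13040051], dtype=float32), np.float32(89.022675), 0.79)
regulator (array([ 0.6541546, -0.2140691], dtype=float32), array([0.08272514, 0.12527284], dtype=float32), np.float32(13.863794), 0.62)
knob_grip (array([ 0.62748927, -0.2176543 ], dtype=float32), array([0.03920884, 0.04167621], dtype=float32), np.float32(71.35761), 0.53)
70.93280816554693 (array([-46.38, -45.32, -16.87]), np.float64(-19.1))
```

move_arm(
  series="0 0 -12 0 1;-20 -22 -17 -10 1;-30 -30 -17 -19 1;-40 -40 -17 -19 1;-46.4 -45.3 -17 -19 1;-46.4 -45.3 -17 -19 1;-46.4 -45.3 -17 -19 1;-46.4 -45.3 -17 -19 1",
)

```text
time_s: 2.5
position: [0.3705, 0.1335, 0.3728]
tool_rot: [[-1.0, 0.001, 0.001], [0.001, 1.0, 0.0], [-0.001, 0.0, -1.0]]
ft_force: [0.8, 0.8, 0.0]
grip_width: 0.0855
gripper_force: 0.0
```

move_arm(
  series="0 0 0 0 1;0 0 0 0 1;0 0 0 0 1",
)

```text
time_s: 2.88
position: [0.3695, 0.1365, 0.3722]
tool_rot: [[-1.0, -0.001, -0.0], [-0.001, 1.0, 0.0], [0.0, 0.0, -1.0]]
ft_force: [0.6, 1.0, 0.0]
grip_width: 0.0854
gripper_force: 0.0
```

```bash
python3 - <<'E'
from h import *
print(st())
d=snap("wrist","w0")
print(cv2.Rodrigues(np.array(d["rvec"],float))[0].round(2))
for t in ("block","valve1","panel","knob_grip","regulator"):
    for r in spotter.mark_of(t,"wrist"):
        if r["score"]>.3: print(t,round(r["score"],2),np.round(r["point"],3),np.round(proj(d,r["point"])[0]))
for t,z,n in (("block",.024,(.627,.023)),("valve1",.05,(.468,-.14)),("valve1",.05,(.472,0))): print(t,rect(t,"wrist",z,n,d))
E
```

```text
(2.875, array([0.3695, 0.1365, 0.3722]), [[-1.0, -0.001, -0.0], [-0.001, 1.0, 0.0], [0.0, 0.0, -1.0]], 0.08536738831813002, array([ 2.91226788e+00,  1.31003931e+00,  7.81917706e+01,  9.92767568e-03,
        1.00502194e+02, -8.71575371e+01]))
[[-0.    1.   -0.  ]
 [ 0.96  0.    0.29]
 [ 0.29  0.   -0.96]]
block 0.83 [ 0.631  0.024 -0.001] [195. 280.]
block 0.67 [ 0.632 -0.228  0.001] [ 66. 280.]
valve1 0.92 [ 0.467 -0.142  0.006] [ 95. 200.]
panel 0.61 [ 0.475 -0.289 -0.004] [ 20. 202.]
knob_grip 0.59 [ 0.636 -0.219  0.056] [ 54. 299.]
regulator 0.84 [ 0.636 -0.226  0.   ] [ 68. 281.]
block (array([0.61981857, 0.04138796], dtype=float32), array([0.19252786, 0.07959512], dtype=float32), np.float32(97.71045), 0.56)
valve1 (array([ 0.46084523, -0.1253762 ], dtype=float32), array([0.07626688, 0.03638432], dtype=float32), np.float32(121.695816), 0.9)
valve1 (array([0.4656279 , 0.00678111], dtype=float32), array([0.06513882, 0.03681343], dtype=float32), np.float32(128.15515), 0.92)
```

move_arm(
  series="-3 -6 0 0 1;-6 -12 0 0 1;-8 -17 0 0 1;-8 -17 0 0 1;-8 -17 0 0 1;-8 -17 0 0 1",
)

```text
time_s: 4.08
position: [0.4496, -0.0337, 0.3726]
tool_rot: [[-1.0, -0.0, 0.001], [-0.0, 1.0, -0.0], [-0.001, -0.0, -1.0]]
ft_force: [0.5, -0.2, -0.3]
grip_width: 0.0853
gripper_force: 0.0
```

```bash
python3 - <<'E'
from h import *
print(st())
d=snap("wrist","w1")
for t in ("block","valve1","panel","knob_grip","regulator","block_hole0","block_hole1","block_hole2"):
    for r in spotter.mark_of(t,"wrist"):
        if r["score"]>.3: print(t,round(r["score"],2),np.round(r["point"],3),np.round(proj(d,r["point"])[0]))
for t,z,n in (("block",.024,(.627,.023)),("valve1",.05,(.468,-.14)),("valve1",.05,(.472,0))): print(t,rect(t,"wrist",z,n,d))
E
```

```text
(4.075, array([ 0.4496, -0.0337,  0.3726]), [[-1.0, -0.0, 0.001], [-0.0, 1.0, -0.0], [-0.001, -0.0, -1.0]], 0.08532934087763713, array([-1.93947558e+01,  7.58911562e+00,  7.11339218e+01,  5.71247239e-03,
        1.01237652e+02, -1.09415998e+02]))
block 0.59 [0.629 0.024 0.001] [285. 242.]
valve1 0.8 [0.474 0.001 0.002] [274. 158.]
valve1 0.67 [ 0.47  -0.141  0.001] [190. 156.]
panel 0.96 [ 0.476 -0.293 -0.002] [103. 159.]
knob_grip 0.43 [ 0.634 -0.224  0.054] [141. 258.]
regulator 0.67 [ 0.634 -0.224 -0.   ] [151. 243.]
block_hole0 0.89 [ 0.637 -0.046  0.024] [247. 251.]
block_hole0 0.89 [0.617 0.093 0.023] [325. 241.]
block_hole0 0.57 [0.627 0.024 0.023] [286. 246.]
block_hole1 0.89 [ 0.637 -0.046  0.024] [247. 251.]
block_hole1 0.89 [0.617 0.093 0.023] [325. 241.]
block_hole1 0.57 [0.627 0.024 0.023] [286. 246.]
block_hole2 0.89 [ 0.637 -0.046  0.024] [247. 251.]
block_hole2 0.89 [0.617 0.093 0.023] [325. 241.]
block_hole2 0.57 [0.627 0.024 0.023] [286. 246.]
block (array([0.6239014 , 0.02269829], dtype=float32), array([0.22500159, 0.07508057], dtype=float32), np.float32(97.701035), 0.64)
valve1 (array([ 0.46347576, -0.13351478], dtype=float32), array([0.05948716, 0.0357649 ], dtype=float32), np.float32(117.40866), 0.56)
valve1 (array([ 0.4697831 , -0.00300104], dtype=float32), array([0.04834321, 0.04217891], dtype=float32), np.float32(124.72739), 0.98)
```

View pics/w1.png

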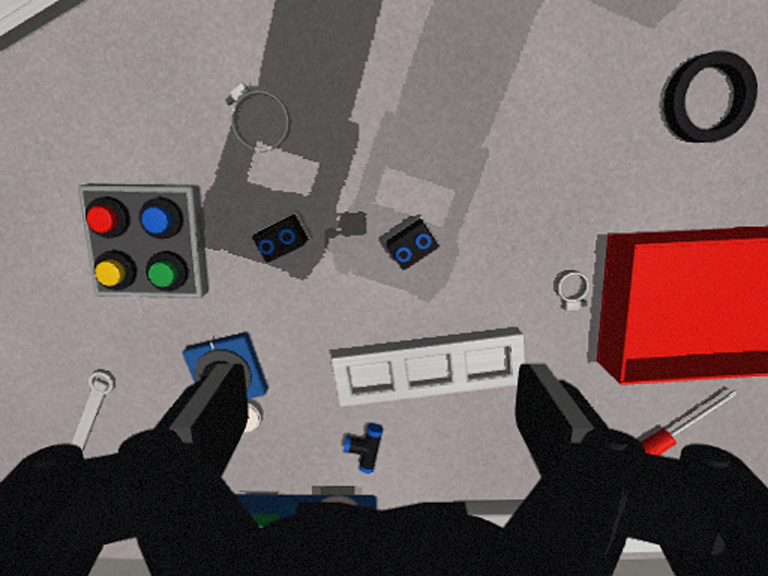

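Wrist view: panel at (143,240)/1.5, valves at (280,240)/1.5 and (412,243)/1.5, far block at (430,367)/1.5 with three empty sockets, regulator behind the left finger. Next I get valve position and yaw from the blue collars.

```bash
cat >> h.py <<'E'
def collars(d,near,z=.056,rad=30):
    u=proj(d,[near[0],near[1],z])[0]; p=d["pixels"].astype(int)
    m=(p[...,0]>90)&(p[...,0]-p[...,2]>50)
    yy,xx=np.mgrid[:m.shape[0],:m.shape[1]]; m&=(np.hypot(xx-u[0],yy-u[1])<rad)
    P=np.c_[xx[m],yy[m]].astype(np.float32)
    _,lab,c=cv2.kmeans(P,2,None,(3,50,.1),5,cv2.KMEANS_PP_CENTERS)
    W=back(d,c,z)[:,:2]; e=W[1]-W[0]
    return W.mean(0).round(4), round(float(np.hypot(*e)),4), round(float(np.degrees(np.arctan2(e[1],e[0]))%180),1), len(P)
E
python3 - <<'E'
from h import *
for c in ("wrist","top"):
    d=optics.get_image(c)
    for n in ((.468,-.14),(.472,0)): print(c,collars(d,n,rad=30 if c=="wrist" else 15))
a=collars(optics.get_image("wrist"),(.472,0))
print(go((*a[0],.16),a[2]+90),go((*a[0],.02),a[2]+90))
E
```

```text
wrist (array([ 0.467 , -0.1384]), 0.0235, 114.5, 75)
wrist (array([ 4.738e-01, -2.000e-04]), 0.0239, 124.9, 121)Traceback (most recent call last):
  File "<stdin>", line 4, in <module>
  File "h.py", line 40, in collars
    _,lab,c=cv2.kmeans(P,2,None,(3,50,.1),5,cv2.KMEANS_PP_CENTERS)
            ~~~~~~~~~~^^^^^^^^^^^^^^^^^^^^^^^^^^^^^^^^^^^^^^^^^^^^
cv2.error: OpenCV(4.12.0) /io/opencv/modules/core/src/kmeans.cpp:243: error: (-2:Unspecified error) in function 'double cv::kmeans(cv::InputArray, int, cv::InputOutputArray, cv::TermCriteria, int, int, cv::OutputArray)'
> There can't be more clusters than elements (expected: 'N >= K'), where
>     'N' is 0
> must be greater than or equal to
>     'K' is 2
```

```bash
python3 - <<'E'
from h import *
print(go((.4738,0,.19),34.9))
E
```

```text
(array([-2.38,  3.47, 18.22]), np.float64(55.0))
```

move_arm(
  series="-1 1.5 6 10 1;-2.4 3.5 12 20 1;-2.4 3.5 18.2 30 1;-2.4 3.5 18.2 40 1;-2.4 3.5 18.2 50 1;-2.4 3.5 18.2 55 1;-2.4 3.5 18.2 55 1;-2.4 3.5 18.2 55 1",
)

```text
time_s: 5.78
position: [0.474, 0.0002, 0.1902]
tool_rot: [[-0.574, 0.819, 0.0], [0.819, 0.574, -0.0], [-0.0, 0.0, -1.0]]
ft_force: [0.5, 0.3, -0.5]
grip_width: 0.0851
gripper_force: 0.0
```

```bash
python3 - <<'E'
from h import *
print(st()[1],yawdeg(observe()["tool_rot"]))
d=snap("wrist","w2",scale=1.2)
try:
  a=collars(d,(.4738,0),rad=50); print(a, proj(d,[.4738,0,.056]))
  print(go((*a[0],.02),a[2]-90))
except Exception as e: print(e)
E
```

```text
[4.740e-01 2.000e-04 1.902e-01] 35.02991894013585
(array([0.4738, 0.0026]), 0.0203, 132.2, 225) [[252.72919531 180.99448688]]
(array([ 0.2 ,  0.12, 17.03]), np.float64(-7.2))
```

View pics/w2.png

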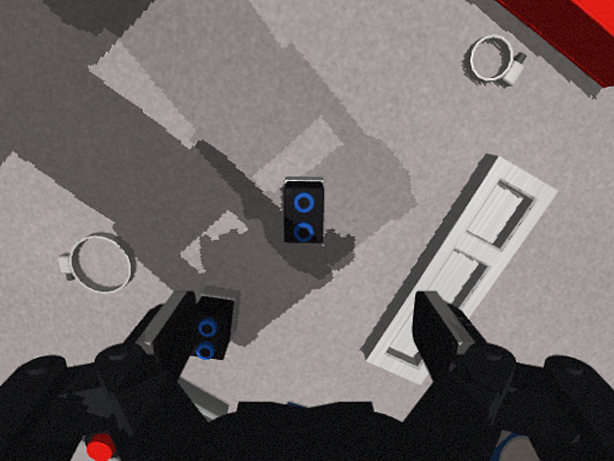

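The valve sits centred between the fingers at (253,181), square to them. Going down.

move_arm(
  series="0 0 5 0 1;0 0 10 0 1;0 0 14 0 1;0 0 17 0 1;0 0 17 0 1;0 0 17 0 -1;0 0 17 0 -1;0 0 17 0 -1",
  force=60,
)

```text
time_s: 6.82
position: [0.4743, 0.0002, 0.0211]
tool_rot: [[-0.573, 0.82, 0.001], [0.82, 0.573, -0.0], [-0.001, 0.001, -1.0]]
ft_force: [-0.5, -0.5, 1.1]
grip_width: 0.0319
gripper_force: 0.9
```

move_arm(
  series="0 0 0 0 -1;0 0 -4 0 -1;0 0 -8 0 -1;0 0 -12 0 -1;0 0 -12 0 -1",
)

```text
time_s: 7.45
position: [0.4751, 0.0001, 0.1429]
tool_rot: [[-0.573, 0.82, 0.006], [0.82, 0.573, -0.002], [-0.005, 0.004, -1.0]]
ft_force: [0.3, -0.3, -1.4]
grip_width: 0.0312
gripper_force: 60.1
```

```bash
python3 - <<'E'
from h import *
s=observe();print(st()[0:2],s["grip_width"],s["gripper_force"],s["ft_force"])
for p in ((.617,.093),(.627,.024)):print(go((*p,.11),8.2))
d=snap("wrist","w3",scale=1.2)
E
```

```text
(7.45, array([4.751e-01, 1.000e-04, 1.429e-01])) 0.031185484935965863 60.09807229042053 [ 0.30827886 -0.32145096 -1.35899826]
(array([-0.49, 16.94,  3.36]), np.float64(26.7))
(array([-6.72, 13.81,  3.37]), np.float64(26.7))
```

View pics/w3.png

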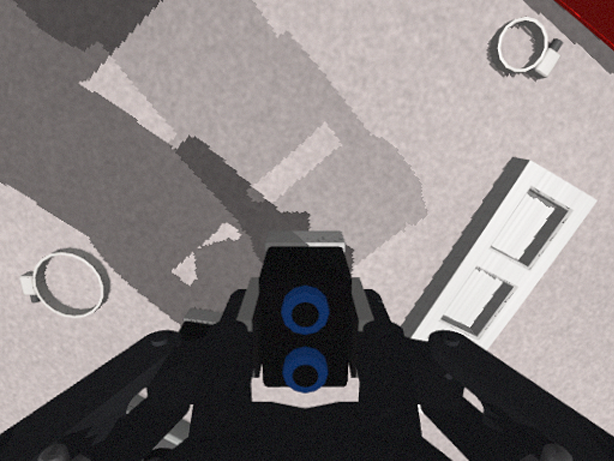

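Valve held squarely: collars at (305,310) and (305,372) in the crop. I'll move to the socket area, then refine the block pose.

move_arm(
  series="0 5 0 10 -1;0 11 0 20 -1;-0.5 17 0 26.7 -1;-0.5 17 0 26.7 -1;-0.5 17 0 26.7 -1;-0.5 17 0 26.7 -1",
)

```text
time_s: 8.25
position: [0.6153, 0.0929, 0.1398]
tool_rot: [[-0.143, 0.99, -0.001], [0.99, 0.143, -0.0], [0.0, -0.001, -1.0]]
ft_force: [0.5, 0.6, -0.8]
grip_width: 0.0309
gripper_force: 60.5
```

```bash
cat >> h.py <<'E'
def held():
    """offset of collars' middle from TCP, along tool x,y (m), while held (module z at TCP .02)"""
    s=observe(); d=optics.get_image("wrist"); R=np.array(s["tool_rot"]); P=s["position"]-R[:,2]*.036
    u=proj(d,P)[0]; c=collars(d,P[:2],z=P[2],rad=75); o=R.T@(np.r_[c[0],P[2]]-P)
    return (o[:2]*1000).round(1), c, u.round(), yawdeg(R).round(1)
def holes(cam):
    return [(round(r["score"],2),np.round(r["point"],4)) for r in spotter.mark_of("block_hole0",cam)]
E
python3 - <<'E'
from h import *
print(st()[:2],held())
print(holes("wrist"));print(holes("top"))
print(rect("block","top",.024,(.627,.023)))
d=snap("wrist","w4",scale=1.2)
E
```

```text
(8.25, array([0.6153, 0.0929, 0.1398])) (array([2.2, 0.3]), (array([0.6153, 0.0951]), 0.0231, 97.8, 708), array([253., 290.]), np.float64(8.2))
[(0.82, array([0.6191, 0.0947, 0.0223])), (0.66, array([ 0.6368, -0.0452,  0.0258]))]
[(0.83, array([ 0.2286, -0.4077,  0.0323])), (0.8, array([0.634 , 0.0273, 0.0213])), (0.77, array([ 0.1684, -0.2755,  0.0241])), (0.69, array([ 0.6391, -0.0482,  0.0252])), (0.64, array([0.6206, 0.0916, 0.0215])), (0.64, array([ 0.2049, -0.342 ,  0.0226]))]
(array([ 0.6320811, -0.0191512], dtype=float32), array([0.13669895, 0.06841163], dtype=float32), np.float32(97.51206), 0.73)
```

View pics/w4.png

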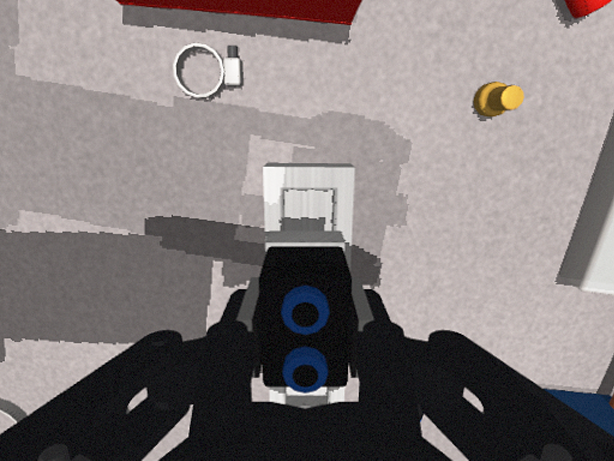

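```bash
python3 - <<'E'
from h import *
d=optics.get_image("wrist")
q=np.array([[263,167],[354,165],[264,235],[353,235],[281,187],[335,187],[281,228],[335,228]])/1.2
W=back(d,q,.024)[:,:2]; print(W.round(4))
th=np.radians(98.0); by=np.array([np.cos(th),np.sin(th)]); bx=np.array([by[1],-by[0]])
for n,w in zip("TL TR L R sTL sTR sL sR".split(),W): print(n,round(w@bx,4),round(w@by,4))
for p in ((.6187,.0945),(.637,-.046),(.627,.024),(.617,.093)): print(p,np.round([np.dot(p,bx),np.dot(p,by)],4))
g=d["pixels"][:,:,1]; print(g[180,205:310].tolist()); print(g[120:170,250].tolist())
E
```

```text
[[0.5817 0.1299]
 [0.6444 0.1404]
 [0.588  0.0805]
 [0.653  0.0898]
 [0.596  0.1177]
 [0.6339 0.1232]
 [0.5998 0.0876]
 [0.6389 0.0933]]
TL 0.5941 0.0477
TR 0.6577 0.0494
L 0.5935 -0.0022
R 0.6591 -0.0019
sTL 0.6065 0.0336
sTR 0.6449 0.0338
sL 0.6061 0.0033
sR 0.6457 0.0034
(0.6187, 0.0945) [0.6258 0.0075]
(0.637, -0.046) [ 0.6244 -0.1342]
(0.627, 0.024) [ 0.6242 -0.0635]
(0.617, 0.093) [0.6239 0.0062]
[153, 156, 157, 151, 154, 150, 151, 150, 147, 154, 158, 156, 156, 156, 153, 196, 219, 216, 214, 213, 211, 218, 215, 215, 215, 211, 211, 214, 199, 173, 137, 129, 185, 209, 206, 206, 209, 211, 212, 211, 208, 214, 212, 211, 209, 200, 199, 207, 213, 213, 205, 200, 209, 215, 217, 212, 207, 206, 209, 205, 202, 198, 202, 205, 201, 205, 210, 212, 210, 209, 218, 153, 87, 144, 166, 185, 210, 213, 214, 214, 212, 215, 210, 214, 209, 208, 210, 210, 194, 163, 150, 152, 156, 159, 155, 151, 150, 150, 153, 152, 155, 149, 150, 147, 147]
[159, 161, 159, 157, 156, 151, 154, 160, 165, 163, 163, 159, 162, 163, 161, 160, 102, 102, 108, 193, 215, 212, 212, 210, 211, 211, 210, 210, 211, 210, 209, 209, 210, 209, 211, 208, 188, 147, 126, 210, 206, 205, 204, 204, 204, 202, 207, 204, 201, 204]
```

```bash
python3 - <<'E'
from h import *
print(go((.6186,.0925,.05),8))
E
```

```text
(array([-0.11,  0.23,  9.04]), np.float64(0.2))
```

move_arm(
  series="-0.1 0.25 4 0.2 -1;-0.1 0.25 8 0.2 -1;-0.1 0.25 9 0.2 -1;-0.1 0.25 9 0.2 -1;-0.1 0.25 9 0.2 -1",
)

```text
time_s: 9.22
position: [0.6197, 0.0929, 0.052]
tool_rot: [[-0.14, 0.99, 0.003], [0.99, 0.14, -0.0], [-0.001, 0.003, -1.0]]
ft_force: [0.2, -0.2, -1.1]
grip_width: 0.0311
gripper_force: 65.2
```

move_arm(
  series="0 0 0.4 0 -1;0 0 0.8 0 -1;0 0 0.8 0 -1",
)

```text
time_s: 9.6
position: [0.6187, 0.0929, 0.042]
tool_rot: [[-0.14, 0.99, -0.001], [0.99, 0.14, 0.0], [0.0, -0.001, -1.0]]
ft_force: [-1.1, 0.6, -1.8]
grip_width: 0.0308
gripper_force: 65.3
```

move_arm(
  series="0 0 0.5 0 -1;0 0 0.9 0 -1;0 0 1.2 0 -1;0 0 1.4 0 -1;0 0 1.5 0 -1;0 0 1.5 0 -1",
)

```text
time_s: 10.35
position: [0.6187, 0.0929, 0.0293]
tool_rot: [[-0.14, 0.99, 0.001], [0.99, 0.14, -0.0], [-0.0, 0.001, -1.0]]
ft_force: [-7.9, 0.7, 16.3]
grip_width: 0.0313
gripper_force: 67.8
```

Home: grasped at TCP z = 0.0211, so home is 0.0291, and it reads 0.0293 with a floor reaction. Release and rise.

move_arm(
  series="0 0 -0.1 0 -1;0 0 -0.1 0 1;0 0 -0.1 0 1;0 0 -0.1 0 1;0 0 -6 0 1;0 0 -12 0 1;0 0 -16 0 1;0 0 -16 0 1",
)

```text
time_s: 11.35
position: [0.62, 0.0929, 0.1907]
tool_rot: [[-0.14, 0.99, 0.007], [0.99, 0.14, -0.0], [-0.001, 0.007, -1.0]]
ft_force: [-0.1, -0.3, 0.5]
grip_width: 0.0852
gripper_force: 0.0
```

```bash
python3 - <<'E'
from h import *
print(st()[:2])
d=optics.get_image("wrist")
try: print(collars(d,(.618,.093),z=.064,rad=45))
except Exception as e: print("x")
print(holes("wrist"))
for r in spotter.mark_of("valve1","wrist")+spotter.mark_of("valve1","top"): print(round(r["score"],2),np.round(r["point"],3))
E
```

```text
(11.35, array([0.62  , 0.0929, 0.1907]))
(array([0.619 , 0.0966]), 0.0184, 100.5, 208)
[(0.95, array([ 0.6363, -0.047 ,  0.0232]))]
0.56 [0.617 0.091 0.007]
0.69 [ 0.469 -0.142  0.   ]
0.23 [ 0.638 -0.047  0.026]
```

```bash
python3 - <<'E'
from h import *
print(go((.45,-.14,.24),24.5))
E
```

```text
(array([-20.7 , -19.93,  -5.39]), np.float64(-16.5))
```

move_arm(
  series="-5 -5 -3 -8 1;-9 -9 -5 -16 1;-13 -13 -5 -16.5 1;-17 -17 -5 -16.5 1;-20.7 -20 -5 -16.5 1;-20.7 -20 -5 -16.5 1;-20.7 -20 -5 -16.5 1;-20.7 -20 -5 -16.5 1",
)

```text
time_s: 12.55
position: [0.4501, -0.1392, 0.2368]
tool_rot: [[-0.417, 0.909, -0.001], [0.909, 0.417, 0.001], [0.001, -0.0, -1.0]]
ft_force: [0.1, -0.7, -0.2]
grip_width: 0.0851
gripper_force: 0.0
```

```bash
python3 - <<'E'
from h import *
print(st()[:2],yawdeg(observe()["tool_rot"]))
d=snap("wrist","w5",scale=1.2)
a=collars(d,(.468,-.14),rad=35);print(a)
for r in spotter.mark_of("valve1","wrist"): print(round(r["score"],2),np.round(r["point"],3))
print(go((*a[0],.12),a[2]-90))
E
```

```text
(12.55, array([ 0.4501, -0.1392,  0.2368])) 24.623503520987736
(array([ 0.4673, -0.1386]), 0.0237, 116.0, 236)
0.7 [0.618 0.092 0.006]
0.69 [ 0.47  -0.14   0.004]
(array([-0.66,  1.59, 11.7 ]), np.float64(-1.4))
```

View pics/w5.png

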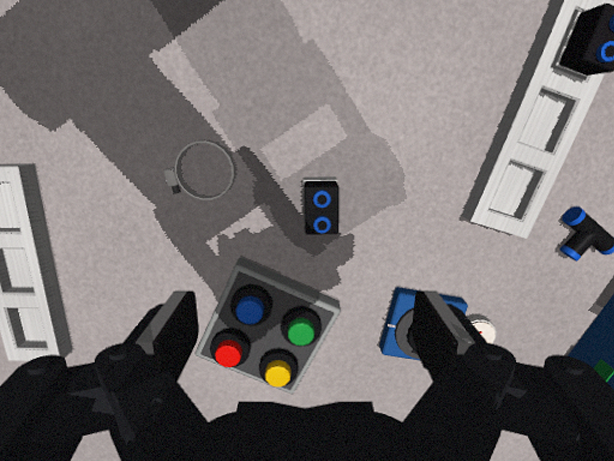

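Valve 2 at (322,211)/1.2, panel below it, plugged valve at top right. Descending on valve 2.

move_arm(
  series="-0.6 1.6 5 -1 1;-0.6 1.6 10 -1 1;-0.6 1.6 15 -1 1;-0.6 1.6 19 -1 1;-0.6 1.6 21.7 -1 1;-0.6 1.6 21.7 -1 1;-0.6 1.6 21.7 -1 1;-0.6 1.6 21.7 -1 -1",
)

```text
time_s: 13.65
position: [0.4674, -0.1391, 0.0214]
tool_rot: [[-0.431, 0.902, 0.002], [0.902, 0.431, -0.001], [-0.002, 0.001, -1.0]]
ft_force: [-0.4, 0.2, -0.7]
grip_width: 0.0697
gripper_force: 0.0
```

move_arm(
  series="0 0 0 0 -1;0 0 0 0 -1;0 0 0 0 -1;0 0 -5 0 -1;0 0 -10 0 -1;0 0 -12 0 -1;0 0 -12 0 -1",
)

```text
time_s: 14.52
position: [0.4671, -0.139, 0.1412]
tool_rot: [[-0.431, 0.902, 0.002], [0.902, 0.431, -0.001], [-0.002, 0.001, -1.0]]
ft_force: [1.0, -0.1, -1.6]
grip_width: 0.0308
gripper_force: 60.5
```

```bash
python3 - <<'E'
from h import *
print(st()[:2],observe()["gripper_force"]);h=held();print(h)
print(go((.6370,-.0458,.14),8))
E
```

```text
(14.525, array([ 0.4671, -0.139 ,  0.1412])) 60.53245425224304
(array([1.3, 0.7]), (array([ 0.467 , -0.1375]), 0.0239, 115.5, 1126), array([252., 290.]), np.float64(25.5))
(array([ 1.040e+00,  1.939e+01, -1.000e-02]), np.float64(17.5))
```

move_arm(
  series="0.3 6 0 9 -1;0.6 12 0 17.5 -1;1 17 0 17.5 -1;1.05 19.4 0 17.5 -1;1.05 19.4 0 17.5 -1;1.05 19.4 0 17.5 -1;1.05 19.4 4 17.5 -1;1.05 19.4 4 17.5 -1",
)

```text
time_s: 15.58
position: [0.635, -0.0461, 0.0976]
tool_rot: [[-0.139, 0.99, -0.007], [0.99, 0.139, 0.002], [0.003, -0.006, -1.0]]
ft_force: [0.4, 0.3, -1.4]
grip_width: 0.0312
gripper_force: 60.6
```

```bash
python3 - <<'E'
from h import *
print(st()[:2],yawdeg(observe()["tool_rot"]),holes("wrist"))
print(go((.6370,-.0455,.05),8))
d=snap("wrist","w6",scale=1.2)
E
```

```text
(15.575, array([ 0.635 , -0.0461,  0.0976])) 7.971209685028644 [(0.88, array([ 0.6372, -0.0446,  0.0217]))]
(array([0.06, 0.09, 4.98]), np.float64(-0.0))
```

View pics/w6.png

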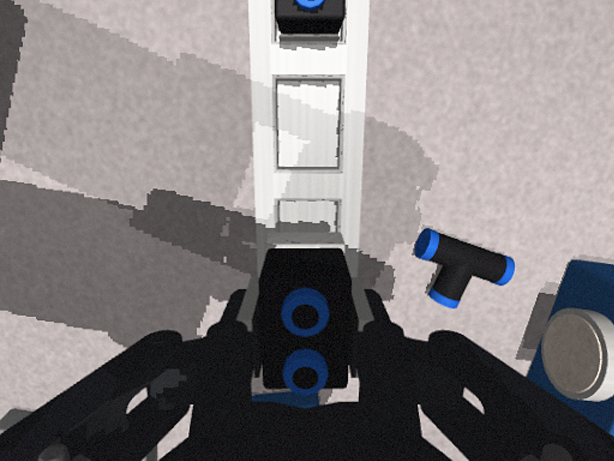

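The module is in line with the sockets (310 against 305, the arm still settling +2 mm). Lowering.

move_arm(
  series="0.05 0.1 3 0 -1;0.05 0.1 4.8 0 -1;0.05 0.1 4.8 0 -1;0.05 0.1 4.8 0 -1;0.05 0.1 5.3 0 -1;0.05 0.1 5.6 0 -1;0.05 0.1 5.6 0 -1",
)

```text
time_s: 16.55
position: [0.6381, -0.0451, 0.0441]
tool_rot: [[-0.14, 0.99, -0.0], [0.99, 0.14, 0.0], [0.0, -0.0, -1.0]]
ft_force: [0.7, 0.2, -1.7]
grip_width: 0.031
gripper_force: 60.7
```

move_arm(
  series="0 0 0.5 0 -1;0 0 0.9 0 -1;0 0 1.2 0 -1;0 0 1.4 0 -1;0 0 1.5 0 -1;0 0 1.5 0 -1",
)

```text
time_s: 17.3
position: [0.6382, -0.0451, 0.0292]
tool_rot: [[-0.14, 0.99, 0.0], [0.99, 0.14, -0.0], [-0.0, 0.0, -1.0]]
ft_force: [0.4, -0.3, -1.6]
grip_width: 0.031
gripper_force: 60.7
```

move_arm(
  series="0 0 0.2 0 -1;0 0 0.2 0 -1",
)

```text
time_s: 17.55
position: [0.6384, -0.0452, 0.0288]
tool_rot: [[-0.14, 0.99, 0.001], [0.99, 0.14, -0.0], [-0.001, 0.001, -1.0]]
ft_force: [-4.0, 1.0, 10.5]
grip_width: 0.0314
gripper_force: 62.1
```

Seated (10 N floor reaction). Release, then look over everything, checking for a third valve or a disturbance.

move_arm(
  series="0 0 0 0 1;0 0 0 0 1;0 0 0 0 1;0 0 -6 0 1;0 0 -12 0 1;0 0 -16 0 1;0 0 -16 0 1",
)

```text
time_s: 18.42
position: [0.6394, -0.0454, 0.1908]
tool_rot: [[-0.14, 0.99, 0.007], [0.99, 0.14, -0.002], [-0.003, 0.006, -1.0]]
ft_force: [0.5, 0.7, -0.6]
grip_width: 0.0857
gripper_force: 0.0
```

```bash
python3 - <<'E'
from h import *
print(st()[:2])
for c in ("top","scene","wrist"):
    for t in ("valve1","key_green_top","key_yellow_top","key_blue_top","key_red_top","panel"):
        for r in spotter.mark_of(t,c):
            if r["score"]>.3:print(c,t,round(r["score"],2),np.round(r["point"],3))
print(go((.5,-.17,.24),90))
E
```

```text
(18.425, array([ 0.6394, -0.0454,  0.1908]))
top valve1 0.69 [ 0.469 -0.142  0.   ]
top key_green_top 0.56 [ 0.505 -0.271  0.048]
top key_yellow_top 0.53 [ 0.505 -0.327  0.051]
top key_blue_top 0.72 [ 0.476 -0.295 -0.   ]
top key_blue_top 0.5 [ 0.447 -0.263  0.05 ]
top key_red_top 0.41 [ 0.443 -0.322  0.043]
top panel 0.79 [ 0.477 -0.296 -0.004]
scene valve1 0.77 [ 0.467 -0.143 -0.003]
scene valve1 0.58 [ 0.471  0.002 -0.004]
scene key_green_top 0.67 [ 0.504 -0.322  0.045]
scene key_green_top 0.46 [ 0.502 -0.266  0.046]
scene key_green_top 0.4 [0.617 0.092 0.023]
scene key_yellow_top 0.42 [ 0.504 -0.324  0.048]
scene key_blue_top 0.73 [ 0.636 -0.222  0.   ]
scene key_blue_top 0.48 [ 0.447 -0.266  0.05 ]
scene key_red_top 0.38 [ 0.443 -0.324  0.053]
scene panel 0.86 [ 0.478 -0.297  0.001]
wrist valve1 0.95 [ 0.638 -0.047  0.085]
(array([-10.43, -15.43,  -5.27]), np.float64(-82.0))
```

move_arm(
  series="0 0 -6 -10 -1;-5 -5 -12 -20 -1;-10 -10 -14 -30 -1;-13 -16 -14 -40 -1;-13 -19 -14 -50 -1;-13 -19 -14 -60 -1;-13 -19 -14 -70 -1;-13 -19 -14 -80 -1",
)

```text
time_s: 20.32
position: [0.468, -0.2005, 0.3275]
tool_rot: [[-1.0, 0.029, 0.0], [0.029, 1.0, -0.0], [-0.0, -0.0, -1.0]]
ft_force: [0.5, -0.7, 0.2]
grip_width: 0.0
gripper_force: 0.0
```

```bash
python3 - <<'E'
from h import *
print(st()[:2])
for c in ("top","scene","wrist"):
    d=snap(c,c+"1",scale=1.4)
    for t in ("valve1","key_green_top","key_yellow_top","key_blue_top","key_red_top","panel","knob_grip"):
        for r in spotter.mark_of(t,c):
            if r["score"]>.3:print(c,t,round(r["score"],2),np.round(r["point"],3))
    if c=="wrist":
        hsv=cv2.cvtColor(d["pixels"],cv2.COLOR_BGR2HSV)
        for n,h,g in (("g",60,(.504,-.267)),("y",25,(.505,-.326)),("b",110,(.446,-.266)),("r",0,(.443,-.324))):
            u=proj(d,[*g,.048])[0]; yy,xx=np.mgrid[:384,:512]
            dh=np.abs((hsv[...,0].astype(int)-h+90)%180-90)
            m=(dh<12)&(hsv[...,1]>120)&(hsv[...,2]>60)&(np.hypot(xx-u[0],yy-u[1])<25)
            if m.sum(): print(n,m.sum(),back(d,[[xx[m].mean(),yy[m].mean()]],.047).round(4))
E
```

```text
(20.325, array([ 0.468 , -0.2005,  0.3275]))
top valve1 0.77 [0.617 0.09  0.007]
top valve1 0.57 [ 0.638 -0.045  0.01 ]
top key_blue_top 0.59 [ 0.446 -0.266  0.048]
top key_blue_top 0.58 [ 0.635 -0.22   0.055]
top key_red_top 0.57 [ 0.477 -0.296 -0.002]
top key_red_top 0.4 [ 0.447 -0.322  0.046]
top panel 0.49 [ 0.478 -0.297  0.   ]
top knob_grip 0.5 [ 0.631 -0.219  0.054]
scene valve1 0.69 [ 0.637 -0.048  0.007]
scene valve1 0.57 [0.616 0.094 0.006]
scene valve1 0.55 [ 0.627  0.023 -0.002]
scene key_green_top 0.56 [ 0.501 -0.27   0.047]
scene key_yellow_top 0.57 [ 0.504 -0.328  0.048]
scene key_blue_top 0.54 [ 0.445 -0.261  0.05 ]
scene key_red_top 0.52 [ 0.443 -0.324  0.052]
scene panel 0.98 [ 0.475 -0.294  0.   ]
scene knob_grip 0.67 [ 0.632 -0.226  0.055]
wrist valve1 0.88 [ 0.638 -0.048  0.012]
wrist valve1 0.67 [0.618 0.093 0.008]
wrist key_yellow_top 0.72 [ 0.501 -0.325  0.048]
wrist key_blue_top 0.65 [ 0.477 -0.292 -0.008]
wrist key_blue_top 0.56 [ 0.447 -0.272  0.049]
wrist key_red_top 0.71 [ 0.449 -0.319  0.047]
wrist panel 0.66 [ 0.475 -0.29  -0.006]
g 270 [[ 0.5042 -0.2674  0.047 ]]
y 317 [[ 0.5023 -0.3238  0.047 ]]
b 332 [[ 0.446  -0.2653  0.047 ]]
r 340 [[ 0.4448 -0.3225  0.047 ]]
```

View pics/wrist1.png

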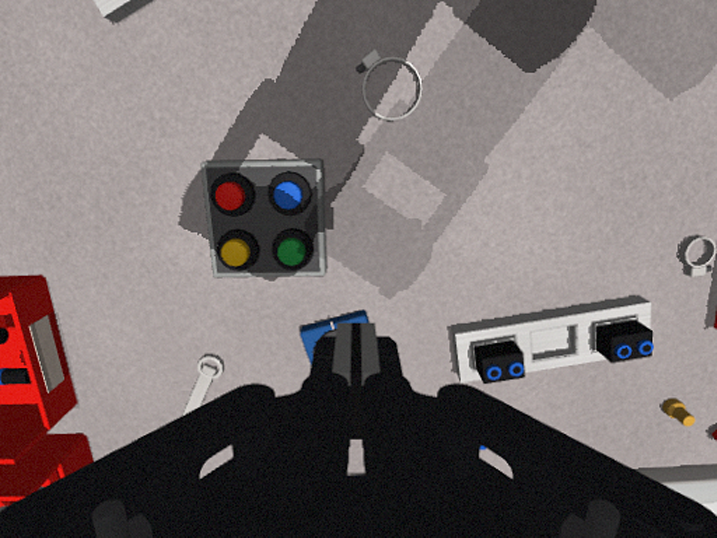

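```bash
python3 - <<'E'
from h import *
for n,p in (("g",(.5035,-.2675,.075)),("y",(.5025,-.3245,.075)),("b",(.446,-.2655,.075))): print(n,go(p))
E
```

```text
g (array([-3.75, -6.58, 25.22]), 0)
y (array([ -3.85, -12.28,  25.22]), 0)
b (array([ 2.  , -6.58, 25.22]), 0)
```

View pics/top1.png

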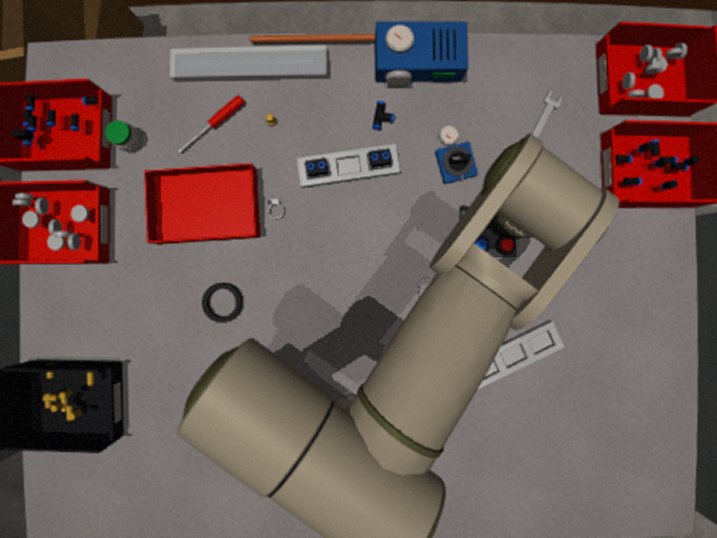

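Just two valves, both plugged in at (317,166) and (380,157); no third on the counter. Moving above green.

move_arm(
  series="-2 -4 5 0 -1;-3.75 -6.6 10 0 -1;-3.75 -6.6 15 0 -1;-3.75 -6.6 20 0 -1;-3.75 -6.6 25.2 0 -1;-3.75 -6.6 25.2 0 -1;-3.75 -6.6 25.2 0 -1",
)

```text
time_s: 22.4
position: [0.5044, -0.2684, 0.0772]
tool_rot: [[-0.999, 0.034, 0.002], [0.034, 0.999, -0.002], [-0.002, -0.002, -1.0]]
ft_force: [0.2, -0.9, 1.5]
grip_width: -0.0001
gripper_force: 0.0
```

move_arm(
  series="0 0 1.5 0 -1;0 0 2.8 0 -1;0 0 3.3 0 -1;0 0 3.5 0 -1;0 0 3.5 0 -1",
)

```text
time_s: 23.02
position: [0.5035, -0.2677, 0.041]
tool_rot: [[-0.999, 0.034, 0.0], [0.034, 0.999, -0.0], [-0.0, -0.0, -1.0]]
ft_force: [-1.9, 1.2, 7.1]
grip_width: -0.0003
gripper_force: 3.8
```

Green fully down (7.1 N, z = 0.041). Up, then yellow.

move_arm(
  series="0 0 -1.5 0 -1;0 0 -3.5 0 -1;0 -3 -3.5 0 -1;0.1 -5.7 -3.5 0 -1;0.1 -5.7 -3.5 0 -1;0.1 -5.7 -3.5 0 -1",
)

```text
time_s: 23.78
position: [0.5004, -0.3239, 0.0754]
tool_rot: [[-0.999, 0.034, -0.0], [0.034, 0.999, 0.001], [0.0, 0.001, -1.0]]
ft_force: [0.5, -0.5, 0.8]
grip_width: 0.0001
gripper_force: 0.0
```

move_arm(
  series="0 0 1.5 0 -1;0 0 2.8 0 -1;0 0 3.3 0 -1;0 0 3.6 0 -1;0 0 3.6 0 -1",
)

```text
time_s: 24.4
position: [0.5004, -0.3238, 0.0408]
tool_rot: [[-0.999, 0.034, -0.0], [0.034, 0.999, 0.001], [0.0, 0.001, -1.0]]
ft_force: [-4.2, 6.8, 17.8]
grip_width: 0.0002
gripper_force: 9.2
```

move_arm(
  series="0 0 -1.5 0 -1;0 0 -3.5 0 -1;3 3 -3.5 0 -1;5.6 5.6 -3.5 0 -1;5.6 5.6 -3.5 0 -1;5.6 5.6 -3.5 0 -1",
)

```text
time_s: 25.15
position: [0.4472, -0.2675, 0.0745]
tool_rot: [[-0.999, 0.034, 0.001], [0.034, 0.999, -0.001], [-0.001, -0.001, -1.0]]
ft_force: [-0.0, -0.3, 0.2]
grip_width: 0.0001
gripper_force: 0.0
```

move_arm(
  series="0 0 1.5 0 -1;0 0 2.8 0 -1;0 0 3.3 0 -1;0 0 3.5 0 -1;0 0 3.5 0 -1",
)

```text
time_s: 25.78
position: [0.4471, -0.2675, 0.0409]
tool_rot: [[-0.999, 0.034, 0.002], [0.034, 0.999, -0.002], [-0.002, -0.002, -1.0]]
ft_force: [-3.1, 1.5, 16.2]
grip_width: -0.0003
gripper_force: 8.4
```

Blue fully down. Green again.

move_arm(
  series="0 0 -1.5 0 -1;0 0 -3.5 0 -1;-3 0.1 -3.5 0 -1;-5.6 0.2 -3.5 0 -1;-5.6 0.2 -3.5 0 -1;-5.6 0.2 -3.5 0 -1",
)

```text
time_s: 26.52
position: [0.5018, -0.2664, 0.0741]
tool_rot: [[-0.999, 0.034, -0.001], [0.034, 0.999, 0.001], [0.001, 0.001, -1.0]]
ft_force: [-0.5, -0.2, -1.2]
grip_width: 0.0001
gripper_force: 0.0
```

move_arm(
  series="0 0 1.5 0 -1;0 0 2.8 0 -1;0 0 3.3 0 -1;0 0 3.5 0 -1;0 0 3.5 0 -1",
)

```text
time_s: 27.15
position: [0.5019, -0.2666, 0.0408]
tool_rot: [[-0.999, 0.034, -0.001], [0.034, 0.999, -0.0], [0.001, -0.0, -1.0]]
ft_force: [-7.6, 4.5, 20.6]
grip_width: -0.0002
gripper_force: 10.2
```

move_arm(
  series="0 0 -2 0 -1;0 0 -6 0 -1;0 0 -12 0 -1;0 0 -18 0 -1;6 6 -20 0 -1;6 6 -20 0 -1;6 6 -20 0 -1",
)

```text
time_s: 28.02
position: [0.444, -0.2038, 0.2398]
tool_rot: [[-0.999, 0.034, 0.001], [0.034, 0.999, -0.001], [-0.001, -0.001, -1.0]]
ft_force: [-0.2, 0.2, 0.1]
grip_width: -0.0
gripper_force: 0.0
```

```bash
python3 - <<'E'
from h import *
print(st()[:2],yawdeg(observe()["tool_rot"]))
d=snap("wrist","w7",scale=1.4)
for c in ("wrist","top"):
  if c=="top": optics.get_image(c)
  for t in ("knob_grip","regulator","valve1"):
    for r in spotter.mark_of(t,c):
        if r["score"]>.3: print(c,t,round(r["score"],2),np.round(r["point"],3),np.round(proj(d,r["point"])[0]))
E
```

```text
(28.025, array([ 0.444 , -0.2038,  0.2398])) 88.05995205704518
wrist valve1 0.98 [0.616 0.093 0.009] [467. 274.]
wrist valve1 0.85 [ 0.644 -0.044  0.011] [371. 296.]
top knob_grip 0.61 [ 0.633 -0.216  0.055] [249. 314.]
top regulator 0.84 [ 0.636 -0.222  0.003] [245. 292.]
top regulator 0.59 [ 0.638 -0.048  0.025] [371. 299.]
top valve1 0.68 [0.614 0.09  0.009] [465. 273.]
```

View pics/w7.png

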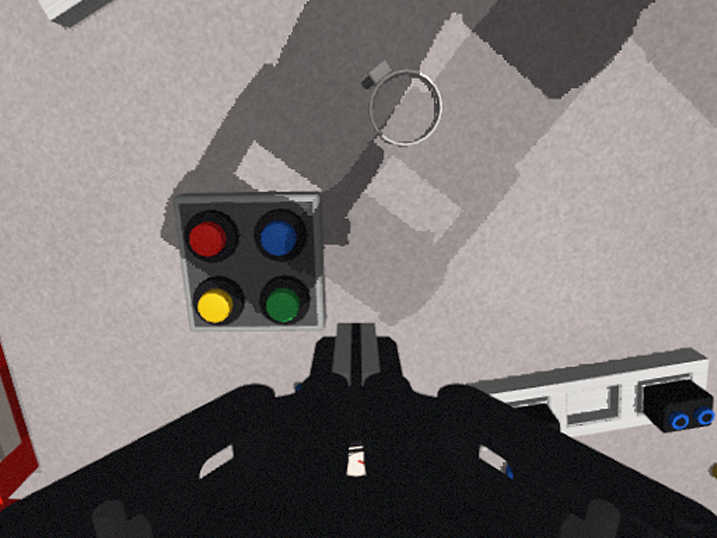

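```bash
python3 - <<'E'
from h import *
print(go((.633,-.221,.20),8))
E
```

```text
(array([-18.87,  -0.95,   3.86]), np.float64(80.0))
```

move_arm(
  series="-5 0 0 10 1;-10 0 0 20 1;-14 0 0 30 1;-18 -1 0 40 1;-18.9 -1 2 50 1;-18.9 -1 3.9 60 1;-18.9 -1 3.9 70 1;-18.9 -1 3.9 80 1",
)

```text
time_s: 29.42
position: [0.6333, -0.2212, 0.1994]
tool_rot: [[-0.134, 0.991, -0.001], [0.991, 0.134, 0.001], [0.001, -0.001, -1.0]]
ft_force: [-0.0, 0.0, -0.2]
grip_width: 0.0854
gripper_force: 0.0
```

```bash
python3 - <<'E'
from h import *
print(st()[:2],yawdeg(observe()["tool_rot"]))
d=snap("wrist","w8",scale=1.4)
for t in ("knob_grip","regulator"):
    for r in spotter.mark_of(t,"wrist"): print(t,round(r["score"],2),np.round(r["point"],3),np.round(proj(d,r["point"])[0]))
print(rect("knob_grip","wrist",.06,(.633,-.22),d))
E
```

```text
(29.425, array([ 0.6333, -0.2212,  0.1994])) 7.697342818284302
knob_grip 0.96 [ 0.634 -0.221  0.055] [254. 178.]
regulator 0.56 [ 0.632 -0.225  0.003] [252. 170.]
(array([ 0.6326432 , -0.21766633], dtype=float32), array([0.03794848, 0.04541419], dtype=float32), np.float32(65.677025), 0.62)
```

View pics/w8.png

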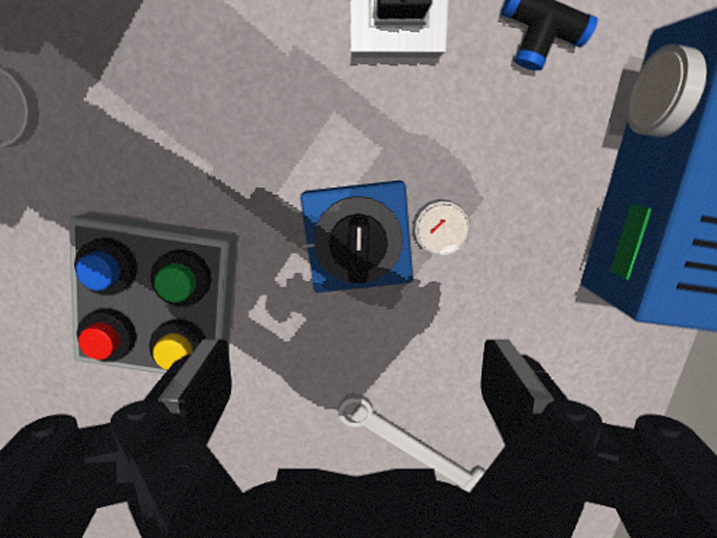

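The knob bar is vertical in the image at (358,240), so it already lies across the closing line. Its white mark points up (+y), and the tick on the regulator's left edge at (308,245) suggests about 95° anticlockwise to go. The gauge on the right calls for a narrow opening.

move_arm(
  series="0.05 0.05 4 0 -0.2;0.05 0.05 8 0 -0.2;0.05 0.05 8 0 -0.2;0.05 0.05 12 0 -0.2;0.05 0.05 14 0 -0.2;0.05 0.05 15.8 0 -0.2;0.05 0.05 15.8 0 -0.2;0.05 0.05 15.8 0 -0.2",
  force=30,
)

```text
time_s: 30.62
position: [0.6342, -0.2209, 0.0436]
tool_rot: [[-0.14, 0.99, 0.002], [0.99, 0.14, -0.001], [-0.001, 0.002, -1.0]]
ft_force: [0.0, 0.1, -0.2]
grip_width: 0.034
gripper_force: 0.0
```

move_arm(
  series="0 0 0 0 -1;0 0 0 0 -1;0 0 0 0 -1;0 0 0 0 -1",
)

```text
time_s: 31.12
position: [0.6345, -0.2206, 0.0435]
tool_rot: [[-0.14, 0.99, 0.003], [0.99, 0.14, -0.001], [-0.001, 0.003, -1.0]]
ft_force: [3.0, 1.4, 5.6]
grip_width: 0.0136
gripper_force: 32.8
```

```bash
python3 - <<'E'
from h import *
s=observe(); print(s["wrist_torque"],s["gripper_force"],s["grip_width"],s["ft_force"])
E
```

```text
[ 0.32922706 -0.49158964  0.0040185 ] 32.84366190433502 0.013637463656523748 [3.01657097 1.42437197 5.5857532 ]
```

move_arm(
  series="0 0 0 -10 -1;0 0 0 -20 -1;0 0 0 -30 -1;0 0 0 -40 -1;0 0 0 -50 -1;0 0 0 -60 -1;0 0 0 -70 -1;0 0 0 -78 -1",
)

```text
time_s: 32.12
position: [0.633, -0.2223, 0.0435]
tool_rot: [[-0.998, 0.065, -0.0], [0.065, 0.998, -0.003], [0.0, -0.003, -1.0]]
ft_force: [-5.3, -5.4, 7.3]
grip_width: 0.0133
gripper_force: 33.2
```

```bash
python3 - <<'E'
from h import *
s=observe(); print(s["wrist_torque"],s["gripper_force"],s["grip_width"],s["ft_force"],s["position"],yawdeg(s["tool_rot"]),s["q"][5])
E
```

```text
[-0.959872    0.79815499 -0.10522036] 33.15977454185486 0.013323008484119702 [-5.31174243 -5.36173963  7.33642323] [ 0.63302745 -0.22229128  0.04351272] 86.28773432098075 -115.59282781718615
```

move_arm(
  series="0 0 0 -4 -1;0 0 0 -8 -1;0 0 0 -10 -1;0 0 0 -10 -1",
)

```text
time_s: 32.62
position: [0.633, -0.2226, 0.0435]
tool_rot: [[-0.994, -0.105, -0.0], [-0.105, 0.994, -0.004], [0.001, -0.004, -1.0]]
ft_force: [-4.8, -6.7, 8.5]
grip_width: 0.0134
gripper_force: 33.1
```

```bash
cat >> h.py <<'E'
def kn():
    s=observe(); print(s["wrist_torque"].round(3) if hasattr(s["wrist_torque"],'round') else s["wrist_torque"],s["gripper_force"],s["grip_width"],s["ft_force"],s["position"],yawdeg(s["tool_rot"]),s["q"][5])
E
python3 -c "from h import *;kn()"
```

```text
[-1.067  0.728  0.05 ] 33.08413088321686 0.013384625229569251 [-4.75922359 -6.73690674  8.47016172] [ 0.63303335 -0.22262852  0.04353275] 96.02600419337129 -125.33767897085393
```

move_arm(
  series="0 0 0 -3 -1;0 0 0 -6 -1;0 0 0 -6 -1",
)

```text
time_s: 33.0
position: [0.6331, -0.2228, 0.0435]
tool_rot: [[-0.978, -0.208, -0.0], [-0.208, 0.978, -0.004], [0.001, -0.004, -1.0]]
ft_force: [-4.2, -7.7, 7.4]
grip_width: 0.0137
gripper_force: 33.0
```

```bash
python3 -c "from h import *;kn()"
```

```text
[-1.163  0.72   0.051] 33.04635286331177 0.013725561180633705 [-4.22066671 -7.69720668  7.37991857] [ 0.63307609 -0.22280604  0.04351557] 102.03181422233145 -131.3470028175266
```

move_arm(
  series="0 0 0 -3 -1;0 0 0 -6 -1;0 0 0 -6 -1",
)

```text
time_s: 33.38
position: [0.6331, -0.2229, 0.0435]
tool_rot: [[-0.952, -0.307, 0.0], [-0.307, 0.952, -0.003], [0.001, -0.003, -1.0]]
ft_force: [-5.0, -6.5, 7.9]
grip_width: 0.0132
gripper_force: 52.6
```

```bash
python3 -c "from h import *;kn()"
```

```text
[-1.149  0.747 -1.232] 52.584273372776806 0.013187554960233536 [-5.04490892 -6.48989595  7.89031819] [ 0.63311123 -0.22286302  0.04354946] 107.86909998699788 -137.2236461466503
```

Torque about z jumped to −1.2 N m between 102° and 108°: the anticlockwise stop. Release and rise.

move_arm(
  series="0 0 0 0 -0.2;0 0 0 0 -0.2;0 0 0 0 -0.2;0 0 -4 0 -0.2;0 0 -10 0 -0.2;0 0 -15.5 0 0.5;0 0 -15.5 0 1;0 0 -15.5 0 1",
)

```text
time_s: 34.38
position: [0.6332, -0.2202, 0.1963]
tool_rot: [[-0.951, -0.31, -0.001], [-0.31, 0.951, 0.001], [0.001, 0.001, -1.0]]
ft_force: [0.1, 0.7, -0.1]
grip_width: 0.0849
gripper_force: 0.0
```

```bash
python3 - <<'E'
from h import *
print(st()[:2],yawdeg(observe()["tool_rot"]))
d=snap("wrist","w9",crop=(130,60,400,330),scale=2)
for c in ("wrist","top"):
  optics.get_image(c)
  for r in spotter.mark_of("valve1",c): print(c,round(r["score"],2),np.round(r["point"],3))
print(go((.6384,-.0452,.19),8))
E
```

```text
(34.375, array([ 0.6332, -0.2202,  0.1963])) 108.04789967589524
wrist 0.86 [0.619 0.096 0.008]
wrist 0.8 [ 0.643 -0.045  0.011]
top 0.73 [ 0.638 -0.048  0.008]
top 0.63 [0.619 0.09  0.009]
(array([-5.9 , 16.5 ,  0.62]), np.float64(-80.0))
```

View pics/w9.png

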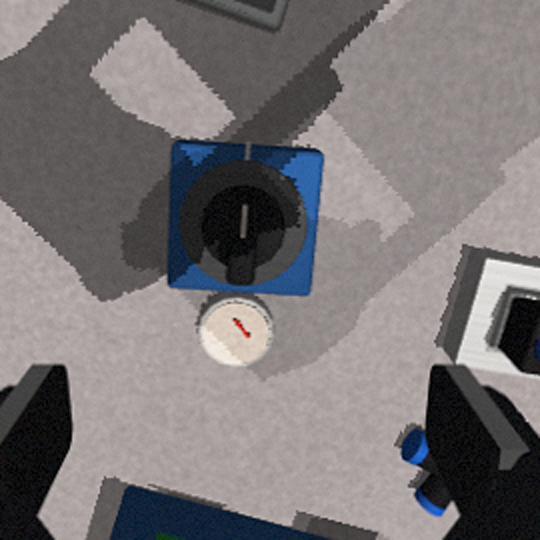

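The knob's mark at (243,222) points at the tick at (247,150): zero reached, modules still in place. Now pull out valve 2.

move_arm(
  series="0 0 -2 10 1;-2 5 -2 20 1;-4 10 -2 30 1;-5.9 16.5 -2 40 1;-5.9 16.5 -2 50 1;-5.9 16.5 -2 60 1;-5.9 16.5 -2 70 1;-5.9 16.5 -2 80 1",
  force=60,
)

```text
time_s: 35.62
position: [0.6385, -0.0453, 0.2166]
tool_rot: [[-0.465, 0.885, -0.001], [0.885, 0.465, 0.0], [0.001, -0.001, -1.0]]
ft_force: [0.6, -1.4, 0.4]
grip_width: 0.0853
gripper_force: 0.0
```

move_arm(
  series="0 0 0 10 1;0 0 0 20 1;0 0 0 20 1;0 0 0 20 1",
)

```text
time_s: 36.12
position: [0.6385, -0.0454, 0.2169]
tool_rot: [[-0.143, 0.99, -0.0], [0.99, 0.143, 0.0], [0.0, -0.0, -1.0]]
ft_force: [0.8, 0.2, -0.0]
grip_width: 0.0853
gripper_force: 0.0
```

```bash
python3 - <<'E'
from h import *
print(st()[:2],yawdeg(observe()["tool_rot"]))
d=optics.get_image("wrist");print(collars(d,(.638,-.045),z=.064,rad=28))
print(go((.6384,-.0452,.029),8))
E
```

```text
(36.125, array([ 0.6385, -0.0454,  0.2169])) 8.222838080170002
(array([ 0.6385, -0.043 ]), 0.0198, 98.5, 217)
(array([ 1.00e-02, -1.00e-02,  1.88e+01]), np.float64(0.2))
```

move_arm(
  series="0 0 5 0 1;0 0 10 0 1;0 0 14 0 1;0 0 17 0 1;0 0 18.7 0 1;0 0 18.7 0 1;0 0 18.7 0 -1;0 0 18.7 0 -1",
)

```text
time_s: 37.17
position: [0.6391, -0.0455, 0.0315]
tool_rot: [[-0.14, 0.99, 0.002], [0.99, 0.14, -0.001], [-0.001, 0.002, -1.0]]
ft_force: [-0.4, 0.1, 0.5]
grip_width: 0.0514
gripper_force: 0.0
```

move_arm(
  series="0 0 0 0 -1;0 0 0 0 -1;0 0 -1 0 -1;0 0 -2 0 -1;0 0 -4 0 -1;0 0 -9 0 -1;0 0 -12 0 -1;0 0 -12 0 -1",
)

```text
time_s: 38.17
position: [0.6394, -0.0455, 0.1529]
tool_rot: [[-0.14, 0.99, 0.005], [0.99, 0.14, -0.001], [-0.002, 0.005, -1.0]]
ft_force: [-0.1, 0.4, -3.0]
grip_width: 0.031
gripper_force: 60.0
```

```bash
python3 - <<'E'
from h import *
print(st()[:2],observe()["ft_force"])
try: print(held())
except Exception as e: print("no")
for c in ("top","scene"):
  d=optics.get_image(c)
  for r in spotter.mark_of("bin",c): print(c,round(r["score"],2),np.round(r["point"],3))
  for r in spotter.mark_of("valve1",c): print(c,round(r["score"],2),np.round(r["point"],3))
for p in ((.543,.30,.16),(.543,.30,.034)): print(go(p,3))
E
```

```text
(38.175, array([ 0.6394, -0.0455,  0.1529])) [-0.13008406  0.35973046 -3.01289791]
(array([2. , 0.5]), (array([ 0.6395, -0.0434]), 0.0254, 99.0, 1047), array([253., 290.]), np.float64(8.0))
top 0.76 [0.542 0.348 0.002]
top 0.67 [0.617 0.092 0.01 ]
scene 0.49 [ 0.5   -0.272  0.049]
scene 0.69 [0.615 0.091 0.007]
scene 0.63 [ 0.635 -0.05   0.126]
(array([35.52, -4.61, -1.06]), np.float64(5.0))
(array([35.51, -4.59, 11.54]), np.float64(5.0))
```

move_arm(
  series="5 0 -1 2 -1;10 -1 -1 5 -1;16 -2 -1 5 -1;22 -3 -1 5 -1;28 -4 -1 5 -1;34 -4.6 -1 5 -1;35.5 -4.6 -1 5 -1;35.5 -4.6 -1 5 -1",
)

```text
time_s: 39.52
position: [0.5433, 0.3001, 0.1597]
tool_rot: [[-0.054, 0.999, -0.001], [0.999, 0.054, -0.001], [-0.0, -0.001, -1.0]]
ft_force: [0.6, -0.7, -1.6]
grip_width: 0.0315
gripper_force: 59.9
```

```bash
python3 - <<'E'
from h import *
print(st()[:2],observe()["grip_width"],observe()["gripper_force"])
print(go((.543,.30,.034),3))
E
```

```text
(39.525, array([0.5433, 0.3001, 0.1597])) 0.03145929863023139 59.91208612918854
(array([-0.  , -0.02, 12.57]), np.float64(0.1))
```

move_arm(
  series="0 0 5 0 -1;0 0 9 0 -1;0 0 12 0 -1;0 0 13 0 -1;0 0 13 0 -1;0 0 13 0 -1;0 0 13 0 0.1;0 0 13 0 0.1",
)

```text
time_s: 40.52
position: [0.5438, 0.2999, 0.0311]
tool_rot: [[-0.053, 0.999, 0.001], [0.999, 0.053, 0.0], [0.0, 0.002, -1.0]]
ft_force: [-0.1, 0.3, 0.3]
grip_width: 0.0468
gripper_force: 0.0
```

move_arm(
  series="0 0 0 0 0.2;0 0 -5 0 0.2;0 0 -10 0 0.2;0 0 -16 0 0.5;0 0 -16 0 1;0 0 -16 0 1",
)

```text
time_s: 41.28
position: [0.5431, 0.2996, 0.1897]
tool_rot: [[-0.053, 0.999, -0.001], [0.999, 0.053, -0.0], [-0.0, -0.001, -1.0]]
ft_force: [-0.0, 0.4, -0.4]
grip_width: 0.0849
gripper_force: 0.0
```

```bash
python3 - <<'E'
from h import *
print(st()[:2])
for c in ("wrist","top"):
  d=optics.get_image(c)
  for r in spotter.mark_of("valve1",c): print(c,round(r["score"],2),np.round(r["point"],3))
print(go((.6187,.0929,.19),8))
E
```

```text
(41.275, array([0.5431, 0.2996, 0.1897]))
wrist 0.88 [0.549 0.299 0.008]
wrist 0.69 [0.616 0.093 0.01 ]
top 0.64 [0.547 0.296 0.004]
top 0.64 [0.62  0.093 0.01 ]
(array([-21.04,   6.46,  -0.11]), np.float64(-5.0))
```

Module 2 stands in the bin. Now the other one.

move_arm(
  series="-5 1 -1 -3 1;-10 3 -1 -5 1;-15 4.5 -1 -5 1;-20 6 -1 -5 1;-21 6.5 -1 -5 1;-21 6.5 -1 -5 1;-21 6.5 -1 -5 1",
)

```text
time_s: 42.35
position: [0.619, 0.0949, 0.2]
tool_rot: [[-0.141, 0.99, -0.001], [0.99, 0.141, 0.0], [0.0, -0.001, -1.0]]
ft_force: [0.1, 0.3, -0.0]
grip_width: 0.0856
gripper_force: 0.0
```

```bash
python3 - <<'E'
from h import *
print(st()[:2],yawdeg(observe()["tool_rot"]))
d=optics.get_image("wrist");print(collars(d,(.6185,.093),z=.064,rad=28))
print(go((.6187,.0929,.030),8))
E
```

```text
(42.35, array([0.619 , 0.0949, 0.2   ])) 8.122435242267825
(array([0.619 , 0.0966]), 0.0181, 100.0, 196)
(array([-0.2 , -0.05, 17.01]), np.float64(0.1))
```

move_arm(
  series="-0.1 0 5 0 1;-0.1 0 10 0 1;-0.1 0 14 0 1;-0.1 0 17 0 1;-0.1 0 17 0 1;-0.1 0 17 0 1;-0.1 0 17 0 -1;-0.1 0 17 0 -1",
)

```text
time_s: 43.4
position: [0.62, 0.0925, 0.0313]
tool_rot: [[-0.14, 0.99, 0.002], [0.99, 0.14, -0.0], [-0.0, 0.002, -1.0]]
ft_force: [0.1, 0.1, 0.0]
grip_width: 0.0517
gripper_force: 0.0
```

move_arm(
  series="0 0 0 0 -1;0 0 0 0 -1;0 0 -1 0 -1;0 0 -2 0 -1;0 0 -4 0 -1;0 0 -9 0 -1;0 0 -13 0 -1;0 0 -13 0 -1",
)

```text
time_s: 44.4
position: [0.6208, 0.0925, 0.1642]
tool_rot: [[-0.14, 0.99, 0.007], [0.99, 0.14, -0.0], [-0.001, 0.007, -1.0]]
ft_force: [0.4, 0.3, -2.1]
grip_width: 0.0307
gripper_force: 60.3
```

```bash
python3 - <<'E'
from h import *
print(st()[:2],observe()["ft_force"],observe()["grip_width"])
try: print(held())
except Exception as e: print("no")
print(go((.539,.395,.16),3))
E
```

```text
(44.4, array([0.6208, 0.0925, 0.1642])) [ 0.43651008  0.31988692 -2.10922528] 0.030730553388481296
(array([3.8, 0.2]), (array([0.6202, 0.0963]), 0.023, 98.6, 539), array([253., 290.]), np.float64(8.0))
(array([31.09, -3.77,  0.14]), np.float64(5.0))
```

move_arm(
  series="5 0 0 2 -1;10 -1 0 5 -1;16 -2 0 5 -1;22 -3 0 5 -1;28 -3.8 0 5 -1;31 -3.8 0 5 -1;31 -3.8 0 5 -1;31 -3.8 0 5 -1",
)

```text
time_s: 45.45
position: [0.5386, 0.3932, 0.1591]
tool_rot: [[-0.052, 0.999, -0.002], [0.999, 0.052, -0.001], [-0.001, -0.002, -1.0]]
ft_force: [-0.9, -0.1, -0.6]
grip_width: 0.0311
gripper_force: 60.3
```

move_arm(
  series="0 0 5 0 -1;0 0 9 0 -1;0 0 12 0 -1;0 0 13 0 -1;0 0 13 0 -1;0 0 13 0 -1",
)

```text
time_s: 46.2
position: [0.5395, 0.3941, 0.0318]
tool_rot: [[-0.052, 0.999, 0.002], [0.999, 0.052, 0.001], [0.001, 0.002, -1.0]]
ft_force: [-0.9, 0.1, -0.8]
grip_width: 0.0309
gripper_force: 60.2
```

move_arm(
  series="0 0 0.2 0 0.1;0 0 0.2 0 0.1;0 0 0.2 0 0.2;0 0 -5 0 0.2;0 0 -10 0 0.2;0 0 -17 0 0.5;0 0 -20 0 1;0 0 -20 0 1",
)

```text
time_s: 47.2
position: [0.5394, 0.3946, 0.234]
tool_rot: [[-0.053, 0.999, 0.006], [0.999, 0.053, 0.003], [0.003, 0.006, -1.0]]
ft_force: [0.3, 0.1, -1.4]
grip_width: 0.085
gripper_force: 0.0
```

```bash
python3 - <<'E'
from h import *
print(st()[:2],observe()["ft_force"])
for c in ("wrist","scene","top"):
  d=snap(c,c+"_end",scale=1.4)
  for r in spotter.mark_of("valve1",c): print(c,round(r["score"],2),np.round(r["point"],3))
E
```

```text
(47.2, array([0.5394, 0.3946, 0.234 ])) [ 0.26651265  0.12216989 -1.44298862]
wrist 0.87 [0.544 0.299 0.006]
wrist 0.77 [0.536 0.396 0.003]
scene 0.74 [0.541 0.398 0.001]
scene 0.64 [0.544 0.297 0.002]
top 0.55 [0.537 0.396 0.003]
```

View pics/scene_end.png

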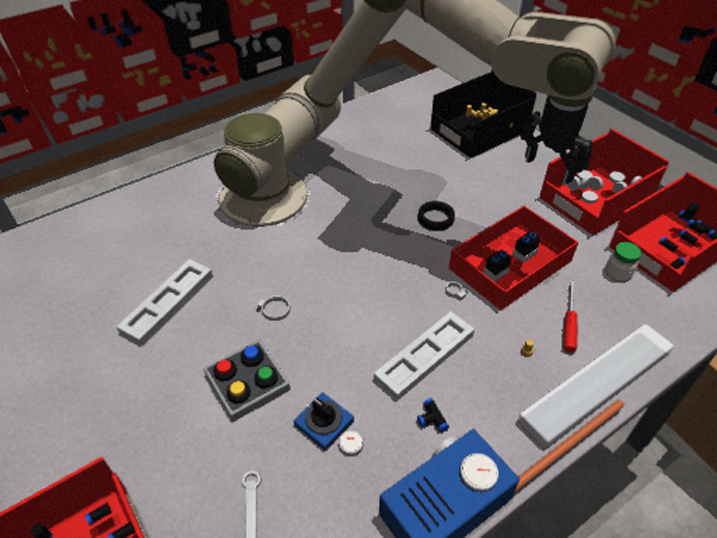

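Both modules stand in the red bin at (498,262) and (527,243). The block is empty, the keys are released, and the robot touches nothing. Handing in.

```bash
python3 -c "from h import *;print(order.close_job())"
```

```text
the job is handed in; nothing more can be done
None
```

I did the whole job in the order asked and handed it in at about 47 s on the robot's clock. Both modules (only two were there) were plugged home. Then I pressed green, yellow, blue and green again, turned the knob to its anticlockwise stop, and put the modules in the red bin; the red key was never touched. No verdict came back.

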